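Slide a brass mould under the hood of a spring-clamp cold plate

ROBOT

A 6-joint arm with a two-finger parallel gripper is mounted at the origin on the work surface. World frame = base frame: x ahead of the robot, y to its left, z up, the work surface at z = 0. Lengths are in m, angles in rad, forces in N, time in s.
With the tool pointing down it reaches from about 0.375 to 0.9 m from the base axis. Payload 3.1 kg.
Tool frame: the origin (TCP) lies midway between the tips of the shut fingers; the grasp point (between the pads) lies 19 mm behind it; z points along the fingers, y is the line along which they close (so a half turn about z gives the same grasp; the last joint's range is limited). The gripper opens to 87 mm and grips with 3 to 60 N. Pads are 19 mm wide; open, the fingers measure 117 mm over their backs; the gripper's body (75 mm by 190 mm) begins 51 mm behind the grasp point.
Start: joints at [-1.486, 0.527, 1.433, -0, 1.181, -0.178], TCP at [0.163, -0.603, 0.223] pointing down, gripper open.
Joint ranges: [-3.08, 3.08], [-0.75, 2.2], [0.22, 2.44], [-1.43, 4.57], [0, 2.65], [-2.85, 2.85]. Speed limits (rad/s): [2.79, 2.79, 3.14, 3.14, 3.14, 3.14].

INTERFACE

Orientations are given as a unit quaternion [x, y, z, w].
In Python, from rig import robot gives the robot as it stands. The module is installed in compiled form; this text tells all that it offers.
- The arm moves only by the tool play_rows, never from a script. Its arguments are lists of equal length, an entry for each row: "gripper": the closure, from -1 (fully open) to 1 (shut); "delta_pos": the shift along the tool's x, y, z in cm, a list of three; "turn": the turn, a rotation vector about the tool's x, y, z in rad, a list of three. A call has 1 to 12 rows; each row is the pose to reach, as a shift and turn from the pose commanded when the call began, along the tool's axes at that moment; what a row does not reach only later rows make up. A row lasts 1/8 s, in which the tool goes at most 62.5 mm and 10.7 degrees, less where a joint would pass 70% of its speed; a pose out of reach is approached as far as the arm can. A call with a gripper value outside its range is refused whole. The fingers move at their own pace and stop on an object; "squeeze" is the grip in N (left out, the last holds). Time passes only in rows, so rows that repeat a pose let the fingers close. It gives the time, the measured TCP pose, the force, the opening and the grip force at its end, in the units of the state.
- robot.get_obs(): the state, without advancing time (a new reading comes with each control period).
- robot.camera(name): name is "scene" or "top" or "wrist"; returns a dict with "color" (480x640x3 uint8, red, green, blue), "vfov" (degrees; the focal length in pixels is half the picture's height over the tangent of half this angle, whatever the lens; pixels are square), "cx", "cy" (the principal point, pixels), "R" (3x3) and "t" (3): a world point X has camera coordinates R X + t. Camera axes: x right, y down, z forward; pixel columns grow to the right and rows downward; lengths in m; the calibration is good to about 2 mm. A picture is of the moment at which its call begins. There is no depth.
- robot.hand_in(): hands the job in; it is judged then, once.
The state is a dict: "time": time; "q": joint angles; "joint_velocities": joint speeds; "joint_torque": joint torques, N m; "position": TCP position; "tool_rot": TCP orientation; "ft_force": force on the tool from outside, world axes, zero at the start; "moment": the same for the moment, N m; "grip_width": finger opening in m; "grip_force": force on a finger pad.
Only numpy, scipy, OpenCV 4.12 (cv2) and the standard library are available. Lean on these libraries where they do the work, as an engineer would, in place of code of your own. Each camera call takes 0.05 s, during which the arm holds its last target. There are 200 camera calls.

TASK

Lift the brass mould out of its blue tray, lay it flat on the steel apron of the cooling station with its nose towards the hood, and let go of it there. Then take it again from its black tongue end and slide it nose first under the hood, against the sprung red stop, until its tail passes the sill and drops, so that it lies flat on the cold plate, clamped between stop and sill. Do not drop it from a height, and leave the other things on the bench where they are.

Things in the scene. Friction and masses are not known exactly. Their poses are not given: they have to be found in the camera images.
- mould: loose brass mould, 0.4 to 0.65 kg: flat body 110 (x) x 62 (y) x 20 (z) mm with a figure-eight cavity open at the top, and a black tongue at its tail. Origin: centre of the body's underside; +x to the nose, z up. Starts flat in the tray. Graspable across its 62 mm width.
- mould_tail (a point): middle of the lower edge of the mould body's tail end face (mould x = -55, z = 0 mm), under the root of the tongue; axes as the mould
- mould_nose (a point): middle of the lower edge of the mould body's nose end face (mould x = +55, z = 0 mm); axes as the mould
- tongue (a point): centre of the mould's black tongue (mould x = -73, z = 14 mm); axes as the mould. The tongue is 36 mm long (x -91 to -55), 34 mm wide, 12 mm thick, and stays 8 mm clear of what the body lies on; graspable across its 34 mm
- tray: fixed blue tray, base plate 8 mm thick, x -113 to +77, y -50 to +50 mm; the mould lies on it with 3 mm play between blocks, its nose to tray +x. Origin on the table under the middle of the mould body. Blocks reaching 24 to 28 mm above the table surround the nose, the tongue and the ends of the body's sides
- notch (a point): tray floor under the mould's middle (tray x = 0, z = 8 mm), axes as the tray: from x -28 to +28 mm both long sides of the tray are open, the only room for fingers beside the mould there
- cooler: fixed cooling station, 110 mm wide. Origin on the table under the sill, on the centre line; +x is the slide direction, from the apron to the hood. Apron: bare steel plate x -135 to 0 mm, top 15 mm above the table, no side walls. Beyond the sill the aluminium cold plate lies 5 mm lower, 10 mm above the table
- sill (a point): middle of the sill's upper edge, the 5 mm step down from apron to cold plate (cooler x = 0, z = 15 mm); axes as the cooler. Once the tail is past it the mould drops, and the spring holds the tail against the step; short of that the spring pushes the mould out again
- hood_mouth (a point): middle of the hood mouth's lower edge (cooler x = 34, z = 39 mm, green strip). The clear hood runs from here to x = 170 mm, roof top at 46 mm, fins to 59 mm at the far end. Inside, white side guides leave a channel 66 mm wide; two funnel pieces in front (x 7 to 36 mm, 30 mm high) open it to about 91 mm
- cold_plate (a point): where the mould's origin belongs when home (cooler x = 55, y = 0, z = 10 mm), on the cold plate's top; axes as the cooler. The tongue then reaches back over the apron, 3 mm above it
- stop (a joint): travel of the red sprung stop (slippery nylon) in the hood's channel, m: 0 at rest (face at cooler x = 104 mm), growing as it is pushed along cooler +x, at most 0.014. It takes about 4 N to start and 0.7 N more per mm. The 110 mm mould body fits between sill and stop only from 0.006 (about 8 N) on
- can_a: bystander: steel can with green lid, 84 mm across, 90 mm high; origin at the centre of its underside
- can_b: bystander: steel can with green lid, 80 mm across, 80 mm high; origin at the centre of its underside
- can_c: bystander: low steel can with white lid, 76 mm across, 60 mm high; origin at the centre of its underside
- scraper: bystander: spatula with wooden handle, 280 mm long, lying along its x axis; origin under its middle
- beaker: bystander: glass beaker, 72 mm across, 85 mm high; origin at the centre of its underside
- carton: bystander: small cardboard box 70 x 110 x 35 mm; origin at the centre of its underside
- weight: bystander: steel weight with knob, 52 mm across, 64 mm high; origin at the centre of its underside

How it is judged:
On the way:
1. the mould lies flat on the apron, nose towards the hood, its tail still outside the sill, and the fingers have let go (z of mould_tail in the frame of cooler between 0.0125 and 0.0185 m and x of mould_tail in the frame of cooler between -0.15 and -0.015 m and y of mould_tail in the frame of cooler between -0.045 and 0.045 m and x of mould_nose in the frame of cooler above -0.06 m and z of mould_nose in the frame of cooler between 0.008 and 0.0185 m and contact force between the fingers and mould below 0.2 N and linear speed of mould below 0.02 m/s), for 0.2 s.
At the end, for the whole second after the job is handed in: The mould lies flat on the cold plate under the hood, nose first: tail edge within -2 to +4 mm of the sill along the slide, tail and nose edges within 2.5 mm of the cold plate's height and 5 mm of the centre line, released and at rest (x of mould_tail in the frame of cooler between -0.002 and 0.004 m and y of mould_tail in the frame of cooler between -0.005 and 0.005 m and z of mould_tail in the frame of cooler between 0.007 and 0.0125 m and z of mould_nose in the frame of cooler between 0.007 and 0.0125 m and y of mould_nose in the frame of cooler between -0.005 and 0.005 m and contact force between the fingers and mould below 0.2 N and linear speed of mould below 0.02 m/s); the robot touches nothing.
It fails at once if the mould is dropped or thrown (moves faster than 0.6 m/s out of the fingers) (contact force between the fingers and mould below 0.1 N and linear speed of mould above 0.6 m/s).
It fails at once if a bystander (cans, scraper, beaker, carton, weight) is moved by more than 30 mm (distance of any of can_a, can_b, can_c, scraper, beaker, carton, weight from where it was at the start of the episode above 0.03 m).
It also fails if it takes over 48 s, if anything falls off the work surface, if the arm or the gripper's body presses on something with over 40 N, if the wrist force passes 120 N, or if a joint passes its speed limit or range.

## Working session

There is one attempt and no reset: what is moved stays moved. The work goes in short steps, Python scripts to look and compute and a tool call to move; the robot and the scene stay as the last step left them, time stands still between calls to the robot, and variables do not carry over. Pictures are saved under pics/ and viewed, at most 10 in all, crops included, and the job is handed in when it is done.

Besides the shell and the picture viewer there is one more tool, called as name(argument=value, ...) on one line, values as JSON. play_rows: Moves the arm, as the interface text tells. Its arguments: {"type":"object","properties":{"gripper":{"type":"array","items":{"type":"number"}},"delta_pos":{"type":"array","items":{"type":"array","items":{"type":"number"}}},"turn":{"type":"array","items":{"type":"array","items":{"type":"number"}}},"squeeze":{"type":"number"}},"required":["gripper","delta_pos","turn"]}

```bash
mkdir -p pics; cat > h.py <<'E'
import numpy as np, cv2, pickle
from rig import robot
def snap(n,f):
    c=robot.camera(n); cv2.imwrite(f'pics/{f}.png',c['color'][:,:,::-1]); pickle.dump(c,open(f'pics/{f}.pkl','wb')); return c
def load(f): return pickle.load(open(f'pics/{f}.pkl','rb'))
def ray(c,u,v):
    f=240/np.tan(np.radians(c['vfov'])/2); R=np.array(c['R']);t=np.array(c['t'])
    d=R.T@np.array([(u-c['cx'])/f,(v-c['cy'])/f,1]); return -R.T@t,d/np.linalg.norm(d)
def onz(c,u,v,z):
    o,d=ray(c,u,v); return o+d*(z-o[2])/d[2]
def proj(c,X):
    f=240/np.tan(np.radians(c['vfov'])/2); p=np.array(c['R'])@np.array(X)+np.array(c['t']); return p[:2]/p[2]*f+[c['cx'],c['cy']]
def tri(a,b):
    A=np.zeros((3,3));B=np.zeros(3)
    rs=[ray(*a),ray(*b)]
    for o,d in rs:
        P=np.eye(3)-np.outer(d,d);A+=P;B+=P@o
    X=np.linalg.solve(A,B); return X,[np.linalg.norm((np.eye(3)-np.outer(d,d))@(X-o)) for o,d in rs]
E
python3 - <<'E'
from h import *
for n in('scene','top'):
    c=snap(n,n+'0'); print(n,c['vfov'],c['cx'],c['cy'],-np.array(c['R']).T@c['t'])
print(robot.get_obs())
E
```

```text
scene 43.46679381519717 315.9810388667493 241.3166298080809 [ 1.24977752 -1.14204965  0.96020327]
top 45.632103663769264 323.09620127295443 252.72465764536005 [ 0.31952098 -0.02374516  1.57733516]
{'time': 0.1, 'q': array([-1.48552325e+00,  5.28395887e-01,  1.43377178e+00,  5.99590071e-06,
        1.18141458e+00, -1.78497291e-01]), 'joint_velocities': array([-6.89847393e-04, -1.80348352e-03, -3.07563782e-03,  2.51300660e-04,
        4.37025763e-05,  1.96276533e-04]), 'joint_torque': array([-3.04818441e-04, -4.40985346e+01, -1.77150679e+01,  6.35304954e-02,
        5.34176803e-02, -3.65442315e-05]), 'position': array([ 0.1629258 , -0.6027034 ,  0.22165632]), 'tool_rot': array([ 9.91315407e-01,  1.31501992e-01,  4.91222809e-05, -9.93589375e-04]), 'ft_force': array([-0.05861599, -0.11250902,  0.60696269]), 'moment': array([-0.03180788, -0.03276964,  0.02467931]), 'grip_force': 0.0, 'grip_width': 0.0872898636704858}
```

View pics/top0.png

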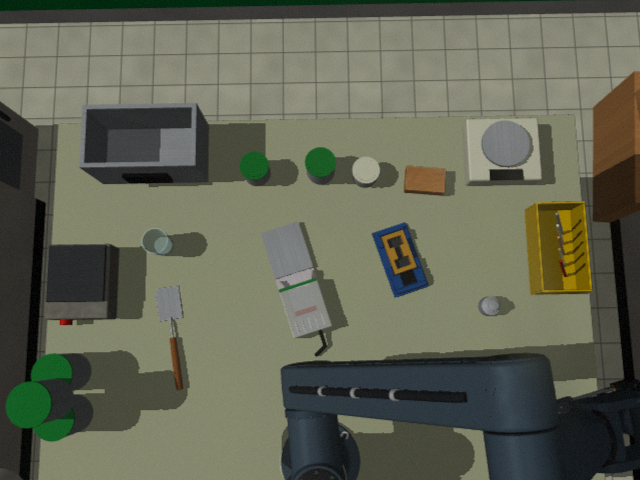

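View pics/scene0.png

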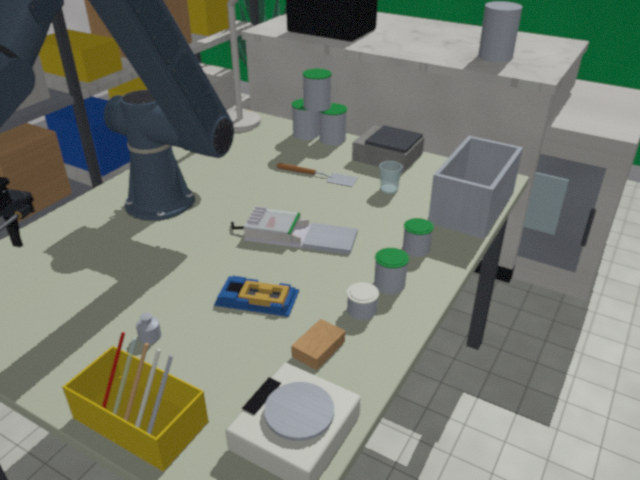

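The top view shows the tray at about (400,260), with its nose up and left. The cooler apron is at (287,245) and the hood at (303,305), opening away from the robot. The scene view confirms this: tray at (258,295), hood at (272,227).

```bash
cat >> h.py <<'E'
def mask(c,lo,hi,roi=None):
    h=cv2.cvtColor(c['color'],cv2.COLOR_RGB2HSV); m=cv2.inRange(h,np.array(lo),np.array(hi))
    if roi:
        z=np.zeros_like(m); x0,y0,x1,y1=roi; z[y0:y1,x0:x1]=m[y0:y1,x0:x1]; m=z
    return m
def big(m):
    cs=cv2.findContours(m,cv2.RETR_EXTERNAL,cv2.CHAIN_APPROX_NONE)[0]; return max(cs,key=cv2.contourArea)
E
python3 - <<'E'
from h import *
c=load('top0');s=load('scene0')
print(np.array(c['R']).round(3)); 
def rect(c,m,z,n):
    k=big(m); r=cv2.minAreaRect(k); b=cv2.boxPoints(r); M=cv2.moments(k)
    print(n,np.round(r[0],1),np.round(r[1],1)); P=np.array([onz(c,*p,z)[:2] for p in b]); print(P.round(3).tolist(), P.mean(0).round(4), np.linalg.norm(P[1]-P[0]).round(3),np.linalg.norm(P[2]-P[1]).round(3)); return r[0]
for n,cc,rt,rs in(('top',c,(360,210,440,310),None),('scene',s,(200,260,310,330),None)):
    pb=rect(cc,mask(cc,(15,110,90),(32,255,255),rt),.028,n+' brass')
    rect(cc,mask(cc,(100,120,40),(125,255,255),rt),.02,n+' blue')
g1=rect(c,mask(c,(60,120,60),(85,255,255),(265,260,330,310)),.039,'green t')
g2=rect(s,mask(s,(60,120,60),(85,255,255),(270,200,310,260)),.039,'green s')
print('green tri',tri((c,*g1),(s,*g2)))
for p in((262,232),(298,223),(278,275),(314,268),(294,336),(331,325),(275,340)):
    print(p,onz(c,*p,.015)[:2].round(3))
E
```

```text
[[-0.015 -1.    -0.008]
 [-0.989  0.016 -0.149]
 [ 0.149  0.005 -0.989]]
top brass [398.5 251.6] [40.3 23.2]
[[0.595, -0.175], [0.616, -0.236], [0.51, -0.269], [0.489, -0.209]] [ 0.5525 -0.2222] 0.065 0.111
top blue [399.7 259.4] [68.1 35.4]
[[0.605, -0.15], [0.638, -0.243], [0.459, -0.301], [0.427, -0.209]] [ 0.5323 -0.2258] 0.099 0.188
scene brass [263.  293.9] [48.  21.5]
[[0.522, -0.288], [0.479, -0.218], [0.595, -0.179], [0.633, -0.25]] [ 0.5572 -0.2336] 0.082 0.123
scene blue [256.4 295.2] [79.3 31.2]
[[0.476, -0.318], [0.41, -0.217], [0.609, -0.156], [0.661, -0.259]] [ 0.539  -0.2375] 0.121 0.208
green t [297.  284.6] [ 2.3 38.3]
[[0.453, 0.107], [0.483, 0.008], [0.477, 0.006], [0.447, 0.105]] [0.4647 0.0563] 0.103 0.006
green s [293.7 223.1] [ 1.3 20.1]
[[0.473, 0.013], [0.445, 0.105], [0.45, 0.104], [0.478, 0.012]] [0.4614 0.0587] 0.097 0.005
green tri (array([0.46383648, 0.05581284, 0.0408441 ]), [np.float64(0.0007840853274817182), np.float64(0.0007840853274817646)])
(262, 232) [0.616 0.154]
(298, 223) [0.639 0.053]
(278, 275) [0.494 0.11 ]
(314, 268) [0.512 0.01 ]
(294, 336) [0.327 0.067]
(331, 325) [ 0.355 -0.034]
(275, 340) [0.317 0.119]
```

play_rows(gripper=[-1, -1, -1, -1, -1, -1, -1, -1, -1, -1, -1, -1], delta_pos=[[5, -3, 0], [10, -6, -0.5], [15, -9, -1], [20, -12, -1.5], [25, -15, -2], [30, -18, -2.5], [35, -21, -3], [40, -24, -3], [43, -26, -3], [45, -27, -3], [45, -27, -3], [45, -27, -3]], turn=[[0, 0, 0], [0, 0, 0], [0, 0, 0], [0, 0, 0], [0, 0, -0.02], [0, 0, -0.04], [0, 0, -0.04], [0, 0, -0.04], [0, 0, -0.04], [0, 0, -0.04], [0, 0, -0.04], [0, 0, -0.04]])

```text
time: 1.6
position: [0.5263, -0.2257, 0.2522]
tool_rot: [0.988, 0.151, -0.001, -0.0]
ft_force: [0.9, 0.3, 1.0]
grip_width: 0.087
grip_force: 0.0
```

```bash
python3 - <<'E'
from h import *
c=snap('wrist','w1');o=robot.get_obs();print(o['position'],o['tool_rot'],o['time'],c['vfov'],-np.array(c['R']).T@c['t'],np.array(c['R']).round(2))
for X in((.5525,-.222,.028),(.48,-.245,.02)): print(proj(c,X))
E
```

```text
[ 0.52622576 -0.22596616  0.25229098] [ 9.88557005e-01  1.50847005e-01 -4.57632899e-04 -1.37680717e-04] 1.65 58.841756266224806 [ 0.59773419 -0.20326983  0.41434745] [[ 0.3  -0.95 -0.  ]
 [-0.92 -0.29  0.27]
 [-0.26 -0.08 -0.96]]
[333.76904431 177.5757601 ]
[333.66865001 255.12002586]
```

View pics/w1.png

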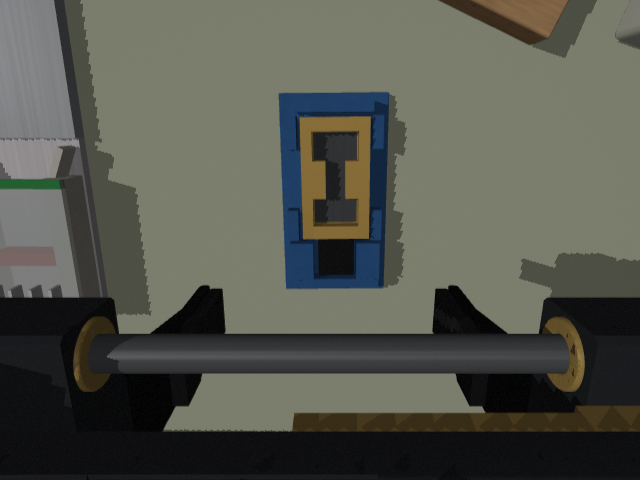

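The wrist view shows the brass body with corners at (300,117), (370,117), (370,239) and (303,239). The black tongue is at (336,257), and part of the cooler is visible on the left.

```bash
cat >> h.py <<'E'
def quad(k):
    # four corners by line fits to the contour sides of min-area rect
    b=cv2.boxPoints(cv2.minAreaRect(k)); k=k.reshape(-1,2).astype(float); L=[]
    for i in range(4):
        p,q=b[i],b[(i+1)%4]; n=np.linalg.norm(q-p); e=(q-p)/n; w=k-p; s=w@e; d=np.abs(w@[-e[1],e[0]])
        sel=k[(s>.2*n)&(s<.8*n)&(d<5)].astype(np.float32); vx,vy,x,y=cv2.fitLine(sel,cv2.DIST_HUBER,0,.01,.01).ravel()
        L.append(np.cross([x,y,1],[x+vx,y+vy,1]))
    P=[np.cross(L[i-1],L[i]) for i in range(4)]; return np.array([p[:2]/p[2] for p in P])
def body(c,roi,z):
    Q=quad(big(mask(c,(12,90,60),(32,255,255),roi))); W=np.array([onz(c,*p,z) for p in Q])[:,:2]; ctr=W.mean(0)
    l=np.linalg.norm(np.roll(W,-1,0)-W,axis=1); i=0 if l[0]+l[2]>l[1]+l[3] else 1
    d=(W[(i+1)%4]-W[i])-(W[(i+3)%4]-W[(i+2)%4]); 
    print('corners',Q.round(1).tolist(),'sides mm',(l*1e3).round(1)); print('centre',ctr.round(4),'axis deg',np.degrees(np.arctan2(d[1],d[0])).round(2)); return Q,ctr
E
python3 - <<'E'
from h import *
c=load('w1');t=load('top0');s=load('scene0')
Q,ctr=body(c,(270,80,400,260),.028)
m=mask(c,(12,90,60),(32,255,255),(270,80,400,260)); 
cen=lambda Q:Q.mean(0)
def pc(c,roi): return cv2.minAreaRect(big(mask(c,(12,90,60),(32,255,255),roi)))[0]
print('tri w-top',tri((c,*pc(c,(270,80,400,260))),(t,*pc(t,(360,210,440,310)))),'w-scene',tri((c,*pc(c,(270,80,400,260))),(s,*pc(s,(200,260,310,330)))))
# blue tray outline
k=quad(big(mask(c,(100,120,30),(125,255,255),(260,70,410,300)))); print('blue',k.round(1).tolist(),[onz(c,*p,.008)[:2].round(4).tolist() for p in k])
E
```

```text
corners [[300.0, 117.0], [369.0, 117.0], [369.0, 238.0], [302.9, 238.0]] sides mm [ 60.1 109.2  62.2 109.2]
centre [ 0.5509 -0.2239] axis deg -161.64
tri w-top (array([ 0.55221051, -0.22280118,  0.02437834]), [np.float64(0.0005854505821416109), np.float64(0.0005854505821415511)]) w-scene (array([ 0.55073909, -0.22403272,  0.01802601]), [np.float64(0.0006514118447230377), np.float64(0.000651411844723149)])
blue [[279.2, 93.0], [387.7, 93.0], [382.4, 287.0], [285.7, 287.0]] [[0.6079, -0.153], [0.6372, -0.2464], [0.4588, -0.3042], [0.4291, -0.2098]]
```

play_rows(gripper=[-1, -1, -1, -1], delta_pos=[[0, 0.3, 5], [0, 0.5, 9], [0, 0.5, 9], [0, 0.5, 9]], turn=[[0, 0, -0.01], [0, 0, -0.01], [0, 0, -0.01], [0, 0, -0.01]])

```text
time: 2.15
position: [0.529, -0.2313, 0.1638]
tool_rot: [0.988, 0.156, 0.001, 0.001]
ft_force: [0.5, 1.0, 0.7]
grip_width: 0.0871
grip_force: 0.0
```

```bash
python3 - <<'E'
from h import *
c=snap('wrist','w2');a=load('w1');o=robot.get_obs();print(o['position'],o['tool_rot'])
A=np.array([.5508,-.2235,.028]);e=np.array([.951,.309,0]);n=np.array([-.309,.951,0])
P=np.array([proj(c,A+e*sx*.055+n*sy*.031) for sx in(1,-1) for sy in(1,-1)]);print(P.round(0).tolist())
x0,y0=(P.min(0)-15).astype(int);x1,y1=(P.max(0)+15).astype(int)
r=(max(x0,0),max(y0,0),x1,y1)
Q2,_=body(c,r,.028);Q1,_=body(a,(270,80,400,260),.028)
f=lambda Q:np.array(sorted(Q.tolist(),key=lambda p:(p[1]>Q[:,1].mean(),p[0])))
for p,q in zip(f(Q1),f(Q2)): X,r=tri((a,*p),(c,*q));print(X.round(4),np.round(r,4))
E
```

```text
[ 0.52942662 -0.23132922  0.16435714] [0.9877785  0.15585458 0.00125548 0.00118801]
[[281.0, 117.0], [374.0, 117.0], [286.0, 272.0], [370.0, 271.0]]
corners [[287.3, 271.0], [282.2, 117.0], [373.0, 117.0], [370.1, 271.0]] sides mm [109.5  61.  109.6  61.4]
centre [ 0.551  -0.2239] axis deg 18.31
corners [[300.0, 117.0], [369.0, 117.0], [369.0, 238.0], [302.9, 238.0]] sides mm [ 60.1 109.2  62.2 109.2]
centre [ 0.5509 -0.2239] axis deg -161.64
[ 0.5939 -0.1788  0.039 ] [0. 0.]
[ 0.6099 -0.2307  0.0829] [0.0002 0.0002]
[ 0.4903 -0.2116  0.0299] [0.0002 0.0002]
[ 0.5077 -0.271   0.0252] [0.0002 0.0002]
```

play_rows(gripper=[-1, -1, -1, -1, -1], delta_pos=[[1.5, 0.1, 4], [2.4, 0.1, 8], [2.4, 0.1, 10], [2.4, 0.1, 10], [2.4, 0.1, 10]], turn=[[0, 0, -0.006], [0, 0, -0.006], [0, 0, -0.006], [0, 0, -0.006], [0, 0, -0.006]])

```text
time: 2.82
position: [0.5529, -0.2246, 0.0645]
tool_rot: [0.987, 0.159, 0.001, 0.001]
ft_force: [1.6, 0.9, 0.6]
grip_width: 0.0868
grip_force: 0.0
```

```bash
cat >> h.py <<'E'
def st(): 
    o=robot.get_obs(); q=o['tool_rot']; y=2*np.arctan2(q[1],q[0]); print('t',o['time'],'p',o['position'].round(4),'yaw',np.degrees(y).round(2),'q',q.round(4),'F',o['ft_force'].round(1),'w',round(o['grip_width'],4),round(o['grip_force'],1)); return o,y
def go(X):
    o,y=st(); d=(np.array(X)-o['position'])*100; print('tool delta cm', np.round([d[0]*np.cos(y)+d[1]*np.sin(y), d[0]*np.sin(y)-d[1]*np.cos(y), -d[2]],2))
E
python3 -c "
from h import *
go((.551,-.2239,.011))"
```

```text
t 2.825 p [ 0.5529 -0.2246  0.0645] yaw 18.32 q [0.9873 0.1592 0.0014 0.0012] F [1.6 0.9 0.6] w 0.0868 0.0
tool delta cm [-0.16 -0.13  5.35]
```

play_rows(gripper=[-1, -1, -1, -1, 1, 1, 1, 1, 1, 1], delta_pos=[[-0.1, -0.1, 2.5], [-0.1, -0.1, 4.5], [-0.1, -0.1, 5.3], [-0.1, -0.1, 5.3], [-0.1, -0.1, 5.3], [-0.1, -0.1, 5.3], [-0.1, -0.1, 5.3], [-0.1, -0.1, 5.3], [-0.1, -0.1, 5.3], [-0.1, -0.1, 5.3]], turn=[[0, 0, 0], [0, 0, 0], [0, 0, 0], [0, 0, 0], [0, 0, 0], [0, 0, 0], [0, 0, 0], [0, 0, 0], [0, 0, 0], [0, 0, 0]], squeeze=35)

```text
time: 4.08
position: [0.5509, -0.2235, 0.01]
tool_rot: [0.987, 0.159, 0.0, 0.001]
ft_force: [-0.4, -1.2, 3.5]
grip_width: 0.062
grip_force: 35.0
```

```bash
python3 -c "
from h import *
st()"
```

```text
t 4.075 p [ 0.5509 -0.2235  0.01  ] yaw 18.33 q [9.872e-01 1.593e-01 5.000e-04 5.000e-04] F [-0.4 -1.2  3.5] w 0.062 35.0
```

play_rows(gripper=[1, 1, 1, 1, 1, 1, 1, 1, 1, 1, 1, 1], delta_pos=[[0, 0, -1.5], [0, 0, -5], [0, 0, -9], [0, 0, -12], [1, -2.5, -13], [2, -5, -14], [3, -7.5, -14], [4, -10, -14], [5, -12.5, -14], [6, -15, -14], [7, -17.5, -14], [8, -20, -14]], turn=[[0, 0, 0], [0, 0, 0], [0, 0, 0], [0, 0, -0.15], [0, 0, -0.32], [0, 0, -0.49], [0, 0, -0.66], [0, 0, -0.83], [0, 0, -1.0], [0, 0, -1.17], [0, 0, -1.34], [0, 0, -1.51]])

```text
time: 5.58
position: [0.5619, -0.0066, 0.1491]
tool_rot: [0.608, 0.794, -0.001, -0.002]
ft_force: [0.0, 0.2, -4.4]
grip_width: 0.0618
grip_force: 35.0
```

```bash
python3 -c "
from h import *
go((.568,.0875,.15))"
```

```text
t 5.575 p [ 0.5619 -0.0066  0.1491] yaw 105.15 q [ 6.077e-01  7.942e-01 -5.000e-04 -1.500e-03] F [ 0.   0.2 -4.4] w 0.0618 35.0
tool delta cm [ 8.92  3.04 -0.09]
```

play_rows(gripper=[1, 1, 1, 1, 1, 1, 1, 1, 1, 1, 1, 1], delta_pos=[[2, 0.7, -0.5], [4, 1.4, -1], [6, 2, -1], [8, 2.7, -1], [8.9, 3, -1], [8.9, 3, -1], [8.9, 3, -1], [8.9, 3, -1], [8.9, 3, -1], [8.9, 3, -1], [8.9, 3, -1], [8.9, 3, -1]], turn=[[0, 0, -0.17], [0, 0, -0.34], [0, 0, -0.51], [0, 0, -0.68], [0, 0, -0.85], [0, 0, -1.02], [0, 0, -1.19], [0, 0, -1.36], [0, 0, -1.53], [0, 0, -1.6], [0, 0, -1.6], [0, 0, -1.6]])

```text
time: 7.08
position: [0.5689, 0.0858, 0.1593]
tool_rot: [-0.143, 0.99, 0.0, -0.001]
ft_force: [0.2, -0.6, -5.0]
grip_width: 0.0616
grip_force: 35.0
```

```bash
python3 -c "
from h import *
snap('wrist','w3');go((.568,.0875,.15))"
```

```text
t 7.125 p [0.5691 0.0858 0.1594] yaw 196.47 q [-1.432e-01  9.897e-01  1.000e-04 -5.000e-04] F [ 0.9 -0.6 -4.7] w 0.0617 35.0
tool delta cm [0.06 0.2  0.94]
```

View pics/w3.png

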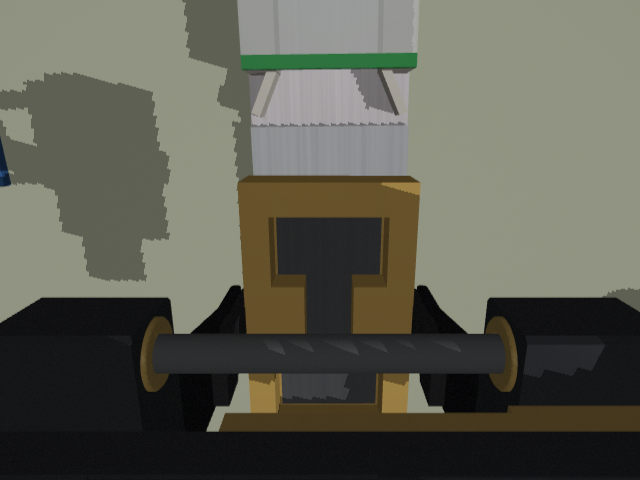

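The picture shows the mould level in the fingers. The sill line is at row 124, the apron edges at columns 252 and 408, and the green strip runs from (241,62) to (416,60).

```bash
cat > cool.py <<'E'
from h import *
def cooler(c,rows,groi):
    S=cv2.cvtColor(c['color'],cv2.COLOR_RGB2HSV)[:,:,1].astype(float); S=cv2.GaussianBlur(S,(3,1),0)
    L=[];R=[]
    for r in range(*rows):
        g=np.diff(S[r,200:460]); L.append((200+.5+np.argmin(g[:100]),r)); R.append((200+.5+120+np.argmax(g[120:]),r))
    out=[]
    for E in(L,R):
        E=np.array(E,np.float32); vx,vy,x,y=cv2.fitLine(E,cv2.DIST_HUBER,0,.01,.01).ravel()
        P=[onz(c,x+vx/vy*(r-y),r,.015)[:2] for r in rows]; out.append(P)
    out=np.array(out); print('edges',out.round(4).tolist())
    d=(out[:,0]-out[:,1]).mean(0); d/=np.linalg.norm(d); 
    n=np.array([-d[1],d[0]]); print('width',abs((out[0].mean(0)-out[1].mean(0))@n).round(4),'heading edges',np.degrees(np.arctan2(d[1],d[0]))%360)
    k=big(mask(c,(60,120,50),(85,255,255),groi)); b=cv2.boxPoints(cv2.minAreaRect(k)); print('green px',b.round(1).tolist())
    k=quad(k); k=np.array(sorted(k.tolist(),key=lambda p:p[1])); lo=k[2:]; lo=lo[lo[:,0].argsort()]
    for z in(.039,.046):
      G=np.array([onz(c,*p,z)[:2] for p in lo]); e=G[1]-G[0]; print('green lower z',z,G.round(4).tolist(),'len',np.linalg.norm(e).round(4),'mid',G.mean(0).round(4),'heading',(np.degrees(np.arctan2(e[1],e[0]))+90)%360, (np.degrees(np.arctan2(e[1],e[0]))-90)%360)
    print('centre line at edges mid',out.reshape(-1,2).mean(0).round(4))
if __name__=='__main__':
    c=load('w3'); cooler(c,(132,172),(220,40,440,85))
    g=cv2.GaussianBlur(cv2.cvtColor(c['color'],cv2.COLOR_RGB2GRAY).astype(float),(1,3),0)[100:150,290:370].mean(1); i=np.argsort(np.abs(np.diff(g)))[-6:]+100; print('sill rows',sorted(i))
    for u in(258,405): print('sill',onz(c,u,124.5,.015).round(4))
    Q=quad(big(mask(c,(12,90,40),(32,255,255),(225,170,435,420))));print(Q.round(1).tolist())
    for p in((239,181),(419,181)): print(onz(c,*p,.159-.002+.02))
E
python3 cool.py
```

```text
edges [[[0.5183, 0.0143], [0.5447, 0.0224]], [[0.4869, 0.1202], [0.5135, 0.1281]]]
width 0.1104 heading edges 196.7715233920672
green px [[240.8000030517578, 55.0], [416.0, 52.5], [416.20001220703125, 67.0], [241.0, 69.4000015258789]]
green lower z 0.039 [[0.4813, 0.0039], [0.4493, 0.1073]] len 0.1082 mid [0.4653 0.0556] heading 197.21164571612547 17.211645716125474
green lower z 0.046 [[0.4817, 0.0054], [0.4505, 0.1062]] len 0.1055 mid [0.4661 0.0558] heading 197.21164571612547 17.211645716125474
centre line at edges mid [0.5158 0.0713]
sill rows [np.int64(121), np.int64(122), np.int64(123), np.int64(124), np.int64(125), np.int64(126)]
sill [0.5118 0.0184 0.015 ]
sill [0.4829 0.1162 0.015 ]
[[237.2, 176.0], [419.9, 176.0], [410.7, 333.0], [246.0, 333.0]]
[0.52374776 0.04103856 0.177     ]
[0.50644984 0.09959351 0.177     ]
```

play_rows(gripper=[1, 1, 1, 1, 1, 1, 1], delta_pos=[[0.3, 0.1, 3], [0.6, 0.2, 7], [0.6, 0.2, 10], [0.6, 0.2, 12], [0.6, 0.2, 13], [0.6, 0.2, 13], [0.6, 0.2, 13]], turn=[[0, 0, -0.0075], [0, 0, -0.0075], [0, 0, -0.0075], [0, 0, -0.0075], [0, 0, -0.0075], [0, 0, -0.0075], [0, 0, -0.0075]])

```text
time: 8.0
position: [0.5642, 0.0859, 0.0304]
tool_rot: [-0.147, 0.989, -0.0, 0.001]
ft_force: [0.2, -0.8, -4.1]
grip_width: 0.0615
grip_force: 35.0
```

```bash
python3 -c "
from h import *
go((.5628,.0858,.0175))"
```

```text
t 8.0 p [0.5642 0.0859 0.0304] yaw 196.94 q [-1.473e-01  9.891e-01 -2.000e-04  9.000e-04] F [ 0.2 -0.8 -4.1] w 0.0615 35.0
tool delta cm [0.14 0.03 1.29]
```

play_rows(gripper=[1, 1, 1, 1, 1, 1], delta_pos=[[0, 0, 0.6], [0, 0, 1.0], [0, 0, 1.2], [0, 0, 1.3], [0, 0, 1.3], [0, 0, 1.3]], turn=[[0, 0, 0], [0, 0, 0], [0, 0, 0], [0, 0, 0], [0, 0, 0], [0, 0, 0]])

```text
time: 8.75
position: [0.5632, 0.0859, 0.017]
tool_rot: [-0.147, 0.989, 0.0, -0.0]
ft_force: [-1.5, -0.4, 3.1]
grip_width: 0.0617
grip_force: 35.0
```

```bash
python3 -c "
from h import *
go((.5628,.0858,.0175))"
```

```text
t 8.75 p [0.5632 0.0859 0.017 ] yaw 196.94 q [-1.473e-01  9.891e-01  0.000e+00 -1.000e-04] F [-1.5 -0.4  3.1] w 0.0617 35.0
tool delta cm [ 0.04  0.   -0.05]
```

play_rows(gripper=[-1, -1, -1, -1, -1, -1, -1, -1, -1, -1, -1, -1], delta_pos=[[0, 0, 0], [0, 0, 0], [0, 0, 0], [0, 0, 0], [0, 0, -2], [0, 0, -5], [-2, 0, -9], [-4, 0, -12], [-7, 0, -12], [-7.5, 0, -12], [-7.5, 0, -12], [-7.5, 0, -12]], turn=[[0, 0, 0], [0, 0, 0], [0, 0, 0], [0, 0, 0], [0, 0, 0], [0, 0, 0], [0, 0, 0], [0, 0, 0], [0, 0, 0], [0, 0, 0], [0, 0, 0], [0, 0, 0]])

```text
time: 10.25
position: [0.6333, 0.1076, 0.1356]
tool_rot: [-0.147, 0.989, 0.0, -0.002]
ft_force: [-0.9, 0.2, -0.2]
grip_width: 0.0872
grip_force: 0.0
```

```bash
python3 -c "
from h import *
snap('wrist','w4');st()"
```

```text
t 10.3 p [0.6335 0.1075 0.1358] yaw 196.93 q [-1.472e-01  9.891e-01  2.000e-04 -1.400e-03] F [ 1.3 -0.  -0.1] w 0.0871 0.0
```

View pics/w4.png

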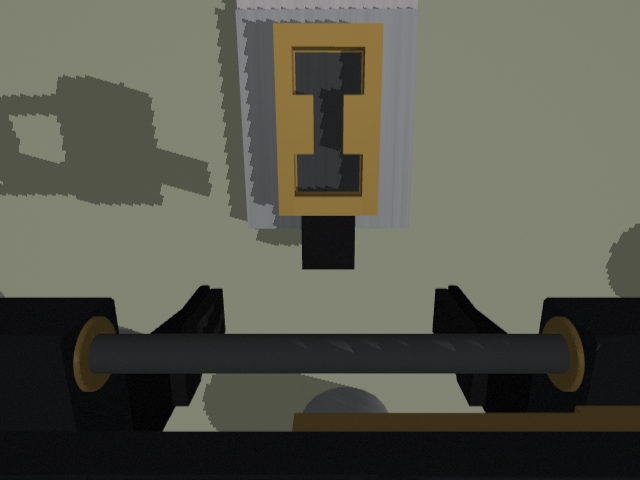

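The mould lies flat and centred on the apron: its body spans from (274,24) to (378,215), the tongue is at (328,243) and the apron end is at row 227. A can is just visible near (345,400).

```bash
python3 - <<'E'
from cool import *
c=load('w4'); t=load('top0')
Q,ctr=body(c,(255,0,400,230),.035)
h=np.radians(196.9); d=np.array([np.cos(h),np.sin(h)]);n=np.array([-d[1],d[0]])
S=np.array([.4977,.0660]); print('in cooler',(ctr-S)@d,(ctr-S)@n)
cs,_=cv2.findContours(mask(c,(0,0,0),(180,255,40),(290,216,370,280)),0,1); k=max(cs,key=cv2.contourArea)
b=cv2.boundingRect(k);print('tongue',b,onz(c,b[0]+b[2]/2,b[1]+b[3]/2,.035).round(4), 'expected',(ctr-.073*d).round(4))
# apron edges
S_=cv2.cvtColor(c['color'],cv2.COLOR_RGB2HSV)[:,:,1]
for r in(60,120,180): print(r,S_[r,225:270:3],S_[r,395:430:2])
for z,roi in((.09,(235,145,275,185)),(.09,(300,140,340,185))):
    m=cv2.moments(big(mask(t,(55,120,30),(85,255,255),roi))); print('can',onz(t,m['m10']/m['m00'],m['m01']/m['m00'],z).round(3))
print('can_c',onz(t,366,170,.06).round(3))
go(np.r_[ctr-.073*d,.0175])
E
```

```text
corners [[272.9, 23.0], [382.5, 23.0], [376.5, 215.0], [278.9, 215.0]] sides mm [ 61.4 109.8  61.5 109.8]
centre [0.5624 0.0859] axis deg 16.92
in cooler -0.06767639067329524 -0.00021550478683801227
tongue (302, 216, 53, 53) [0.632  0.1076 0.035 ] expected [0.6322 0.1071]
60 [33 36 36 36 33  8  8  8 12  6  6  9  9  9  9] [10  8  8  8  8  6  8  8  8  8  8 33 33 35 33 33 33 35]
120 [36 36 36 36 36 39  8  8 10  6  9  9  6  9  9] [ 8 10  8  8 10  8  8  6  8  6 33 33 35 33 33 31 33 35]
180 [33 31 39 39 36 39 36  6  8  9  9 10  9  6 10] [10  8  8  8  8  8  6  8 33 35 33 35 33 33 33 33 33 33]
can [0.785 0.168 0.09 ]
can [ 0.791 -0.011  0.09 ]
can_c [ 0.775 -0.137  0.06 ]
t 10.3 p [0.6335 0.1075 0.1358] yaw 196.93 q [-1.472e-01  9.891e-01  2.000e-04 -1.400e-03] F [ 1.3 -0.  -0.1] w 0.0871 0.0
tool delta cm [ 0.14 -0.   11.83]
```

play_rows(gripper=[-1, -1, -1, -1, -1, -1], delta_pos=[[0.1, 0, 3], [0.1, 0, 7], [0.1, 0, 10], [0.1, 0, 11.2], [0.1, 0, 11.2], [0.1, 0, 11.2]], turn=[[0, 0, 0], [0, 0, 0], [0, 0, 0], [0, 0, 0], [0, 0, 0], [0, 0, 0]])

```text
time: 11.05
position: [0.6351, 0.1074, 0.0258]
tool_rot: [-0.147, 0.989, -0.0, 0.001]
ft_force: [-0.4, 1.0, 0.7]
grip_width: 0.0871
grip_force: 0.0
```

```bash
python3 - <<'E'
from cool import *
c=load('w4')
cooler(c,(60,180),(230,0,420,480)) if 0 else None
S=cv2.cvtColor(c['color'],cv2.COLOR_RGB2HSV)[:,:,1].astype(float); out=[]
for a,b,s in((225,265,-1),(395,430,1)):
    E=np.array([(a+.5+np.argmax(s*np.diff(S[r,a:b])),r) for r in range(20,215)],np.float32)
    vx,vy,x,y=cv2.fitLine(E,cv2.DIST_HUBER,0,.01,.01).ravel(); P=[onz(c,x+vx/vy*(r-y),r,.015)[:2] for r in(20,215)]; out.append(P)
out=np.array(out); d=out[:,0]-out[:,1]; print(np.degrees(np.arctan2(d[:,1],d[:,0]))%360, out.mean(0), np.linalg.norm(out[0].mean(0)-out[1].mean(0)))
h=np.radians(196.9);n=np.array([-np.sin(h),np.cos(h)]);print('centre off',[(m-[.4977,.0660])@n for m in out.mean(0)])
go((.6322,.1071,.0215))
E
```

```text
[197.14196266 197.17106281] [[0.50451011 0.06773835]
 [0.618936   0.10306395]] 0.1103214330910791
centre off [np.float64(0.00031643222201764977), np.float64(-0.00021971618380614734)]
t 11.05 p [0.6351 0.1074 0.0258] yaw 196.94 q [-1.473e-01  9.891e-01 -2.000e-04  1.200e-03] F [-0.4  1.   0.7] w 0.0871 0.0
tool delta cm [0.29 0.05 0.43]
```

play_rows(gripper=[-1, -1, 1, 1, 1, 1, 1, 1, 1], delta_pos=[[0.1, 0, 0.3], [0.1, 0, 0.3], [0.1, 0, 0.3], [0.1, 0, 0.3], [0.1, 0, 0.3], [0.1, 0, 0.3], [0.1, 0, 0.3], [0.1, 0, 0.3], [0.1, 0, 0.3]], turn=[[0, 0, 0], [0, 0, 0], [0, 0, 0], [0, 0, 0], [0, 0, 0], [0, 0, 0], [0, 0, 0], [0, 0, 0], [0, 0, 0]], squeeze=40)

```text
time: 12.18
position: [0.6332, 0.1072, 0.0215]
tool_rot: [-0.147, 0.989, 0.0, -0.0]
ft_force: [-0.6, -0.4, 0.3]
grip_width: 0.0337
grip_force: 40.0
```

```bash
python3 - <<'E'
from h import *
o,y=st()
h=np.radians(197.0);d=np.array([np.cos(h),np.sin(h)]);n=np.array([-d[1],d[0]])
p=o['position'][:2]-[.4977,.0660]; print('cooler x,y',p@d,p@n)
E
```

```text
t 12.175 p [0.6332 0.1072 0.0215] yaw 196.94 q [-0.1473  0.9891  0.     -0.    ] F [-0.6 -0.4  0.3] w 0.0337 40.0
cooler x,y -0.1415740876958006 0.0002229655507636097
```

play_rows(gripper=[1, 1, 1, 1, 1, 1, 1, 1], delta_pos=[[0, 0, -0.05], [1, 0, -0.05], [2, 0, -0.05], [3, 0, -0.05], [4, 0, -0.05], [5, 0, -0.05], [6, 0, -0.05], [6, 0, -0.05]], turn=[[0, 0, 0], [0, 0, 0], [0, 0, 0], [0, 0, 0], [0, 0, 0], [0, 0, 0], [0, 0, 0], [0, 0, 0]])

```text
time: 13.18
position: [0.5736, 0.0894, 0.0218]
tool_rot: [-0.147, 0.989, 0.0, -0.002]
ft_force: [-2.0, 0.6, -2.2]
grip_width: 0.0337
grip_force: 40.0
```

```bash
cat >> h.py <<'E'
def cz():
    o,y=st(); h=np.radians(197.0);d=np.array([np.cos(h),np.sin(h)]);n=np.array([-d[1],d[0]])
    p=o['position'][:2]-[.4977,.0660]; print('cooler x,y mm',(1e3*p@d).round(2),(1e3*p@n).round(2),'tail would be',(1e3*p@d+18.9).round(2),'F along/across',(o['ft_force'][:2]@d).round(1),(o['ft_force'][:2]@n).round(1),'M',o['moment'].round(2))
E
python3 -c "
from h import *
snap('wrist','w5');cz()"
```

```text
t 13.225 p [0.5741 0.0895 0.0218] yaw 196.94 q [-1.473e-01  9.891e-01  2.000e-04 -1.600e-03] F [-0.8 -1.1 -2.5] w 0.0332 40.0
cooler x,y mm -79.94 -0.16 tail would be -61.04 F along/across 1.1 0.8 M [ 0.12 -0.09 -0.01]
```

View pics/w5.png

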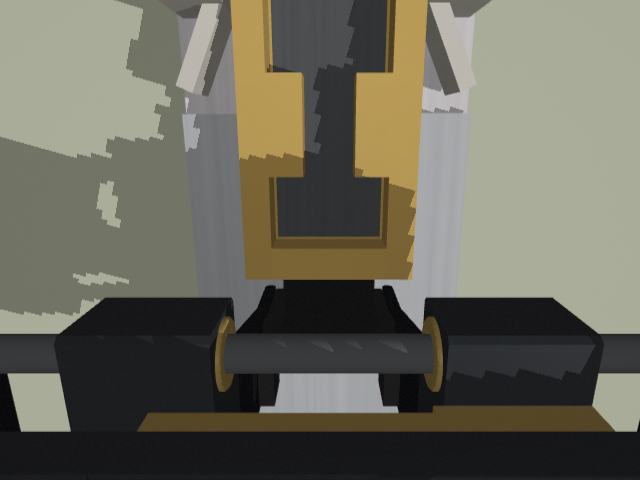

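The mould is centred between the funnel pieces at (205,50) and (450,50), and its body edges are parallel to the apron edges. I'll keep sliding.

play_rows(gripper=[1, 1, 1, 1, 1, 1, 1, 1], delta_pos=[[1, 0, 0], [2, 0, 0], [3, 0, 0], [4, 0, 0], [4.7, 0, 0], [5.2, 0, 0], [5.2, 0, 0], [5.2, 0, 0]], turn=[[0, 0, 0], [0, 0, 0], [0, 0, 0], [0, 0, 0], [0, 0, 0], [0, 0, 0], [0, 0, 0], [0, 0, 0]])

```text
time: 14.22
position: [0.5258, 0.0746, 0.0219]
tool_rot: [-0.147, 0.989, 0.0, -0.0]
ft_force: [-1.7, -0.2, -3.2]
grip_width: 0.0337
grip_force: 40.0
```

```bash
python3 -c "
from h import *
cz()"
```

```text
t 14.225 p [0.5258 0.0746 0.0219] yaw 196.95 q [-1.473e-01  9.891e-01  1.000e-04 -4.000e-04] F [-1.7 -0.2 -3.2] w 0.0337 40.0
cooler x,y mm -29.35 0.02 tail would be -10.45 F along/across 1.7 -0.3 M [ 0.19 -0.35  0.04]
```

Free of contact so far. Next I push against the stop until the tail is about +3.5 mm past the sill.

play_rows(gripper=[1, 1, 1, 1, 1, 1, 1], delta_pos=[[0.4, 0, 0], [0.7, 0, 0], [1.0, 0, 0], [1.3, 0, 0], [1.4, 0, 0], [1.4, 0, 0], [1.4, 0, 0]], turn=[[0, 0, 0], [0, 0, 0], [0, 0, 0], [0, 0, 0], [0, 0, 0], [0, 0, 0], [0, 0, 0]])

```text
time: 15.1
position: [0.5178, 0.0708, 0.023]
tool_rot: [-0.147, 0.989, -0.001, 0.005]
ft_force: [7.1, 4.3, -4.4]
grip_width: 0.0336
grip_force: 40.0
```

```bash
python3 -c "
from h import *
cz()"
```

```text
t 15.1 p [0.5178 0.0708 0.023 ] yaw 196.86 q [-1.466e-01  9.892e-01 -6.000e-04  5.500e-03] F [ 7.1  4.3 -4.4] w 0.0336 40.0
cooler x,y mm -20.63 1.32 tail would be -1.73 F along/across -8.1 -2.0 M [ 0.86 -1.61 -0.11]
```

play_rows(gripper=[1, 1, 1, 1, 1, 1], delta_pos=[[0.3, 0.1, 0], [0.5, 0.1, 0], [0.7, 0.1, 0], [0.8, 0.1, 0], [0.8, 0.1, 0], [0.8, 0.1, 0]], turn=[[0, 0, 0], [0, 0, 0], [0, 0, 0], [0, 0, 0], [0, 0, 0], [0, 0, 0]])

```text
time: 15.85
position: [0.513, 0.0692, 0.0236]
tool_rot: [-0.146, 0.989, -0.001, 0.009]
ft_force: [10.8, 5.5, -4.1]
grip_width: 0.0333
grip_force: 40.0
```

```bash
python3 -c "
from h import *
cz()"
```

```text
t 15.85 p [0.513  0.0692 0.0236] yaw 196.85 q [-0.1465  0.9892 -0.0013  0.0087] F [10.8  5.5 -4.1] w 0.0333 40.0
cooler x,y mm -15.55 1.39 tail would be 3.35 F along/across -11.9 -2.1 M [ 1.05 -2.11 -0.04]
```

play_rows(gripper=[1, 1, 1, 1, 1, 1], delta_pos=[[0.1, 0.1, 0.2], [0.1, 0.1, 0.4], [0.1, 0.1, 0.6], [0.1, 0.1, 0.6], [0.1, 0.1, 0.6], [0.1, 0.1, 0.6]], turn=[[0, 0, 0], [0, 0, 0], [0, 0, 0], [0, 0, 0], [0, 0, 0], [0, 0, 0]])

```text
time: 16.6
position: [0.5125, 0.0694, 0.018]
tool_rot: [-0.147, 0.989, -0.002, 0.009]
ft_force: [10.2, 3.6, -1.6]
grip_width: 0.034
grip_force: 40.0
```

```bash
python3 -c "
from h import *
snap('wrist','w6');cz()"
```

```text
t 16.65 p [0.5125 0.0694 0.018 ] yaw 196.93 q [-0.1472  0.9891 -0.0018  0.0093] F [12.2  3.4 -0.8] w 0.0334 40.0
cooler x,y mm -15.19 1.05 tail would be 3.71 F along/across -12.6 0.3 M [ 0.72 -1.94  0.09]
```

View pics/w6.png

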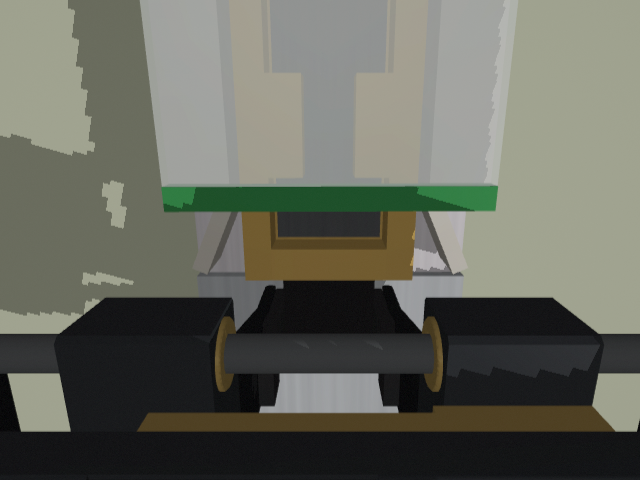

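The mould is straight in the channel under the hood, its tail edge at row 278 beside the sill at row 272. Lowering met no apron resistance, so the tail is past the sill. I'll ease off so the spring seats the tail against the step.

play_rows(gripper=[1, 1, 1, 1, 1, 1, 1], delta_pos=[[0, 0, 0.1], [-0.3, 0, 0.1], [-0.6, 0, 0.1], [-0.9, 0, 0.1], [-1.2, 0, 0.1], [-1.3, 0, 0.1], [-1.3, 0, 0.1]], turn=[[0, 0, 0], [0, 0, 0], [0, 0, 0], [0, 0, 0], [0, 0, 0], [0, 0, 0], [0, 0, 0]])

```text
time: 17.52
position: [0.5167, 0.0716, 0.0165]
tool_rot: [-0.149, 0.989, -0.002, 0.001]
ft_force: [0.2, -7.7, 6.8]
grip_width: 0.0331
grip_force: 40.0
```

```bash
python3 -c "
from h import *
cz()"
```

```text
t 17.525 p [0.5167 0.0716 0.0165] yaw 197.12 q [-1.489e-01  9.889e-01 -1.600e-03  6.000e-04] F [ 0.2 -7.7  6.8] w 0.0331 40.0
cooler x,y mm -19.78 0.24 tail would be -0.88 F along/across 2.1 7.4 M [-1.23 -0.09  0.16]
```

play_rows(gripper=[1, 1, 1, -1, -1, -1, -1, -1, -1, -1, -1, -1], delta_pos=[[0, -0.2, -0.05], [0.2, -0.2, -0.05], [0.2, -0.2, -0.05], [0.2, -0.2, -0.05], [0.2, -0.2, -0.05], [0.2, -0.2, -0.05], [0.2, -0.2, -0.05], [0.2, -0.2, -3], [-1, -0.2, -8], [-5, -0.2, -12], [-9, -0.2, -12], [-9, -0.2, -12]], turn=[[0, 0, 0], [0, 0, 0], [0, 0, 0], [0, 0, 0], [0, 0, 0], [0, 0, 0], [0, 0, 0], [0, 0, 0], [0, 0, 0], [0, 0, 0], [0, 0, 0], [0, 0, 0]])

```text
time: 19.02
position: [0.6059, 0.0977, 0.1355]
tool_rot: [-0.148, 0.989, -0.001, 0.002]
ft_force: [0.6, -0.5, -0.5]
grip_width: 0.087
grip_force: 0.0
```

```bash
python3 -c "
from h import *
snap('wrist','w7');cz()"
```

```text
t 19.075 p [0.6029 0.0975 0.1344] yaw 196.97 q [-1.475e-01  9.891e-01 -4.000e-04 -3.000e-04] F [-0.3 -1.2 -1. ] w 0.0873 0.0
cooler x,y mm -109.85 0.64 tail would be -90.95 F along/across 0.6 1.1 M [ 0.13 -0.09 -0.  ]
```

View pics/w7.png

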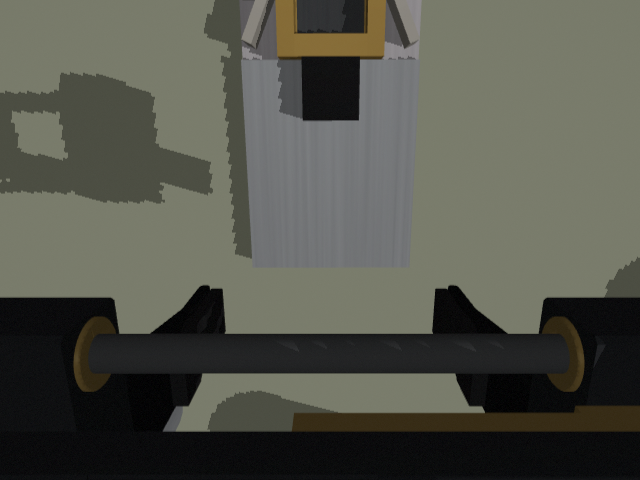

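The mould stayed in place: its tail edge is at row 57, level with the sill at row 58, and the tongue lies over the apron at (331,88). I'll check the numbers.

```bash
python3 - <<'E'
from h import *
c=load('w7'); h=np.radians(197.0);d=np.array([np.cos(h),np.sin(h)]);n=np.array([-d[1],d[0]]);S=np.array([.4977,.066])
H=cv2.cvtColor(c['color'],cv2.COLOR_RGB2HSV)
m=mask(c,(12,90,40),(32,255,255),(260,0,400,80)); ys,xs=np.nonzero(m)
for u in(290,370):
    r=ys[abs(xs-u)<=1].max()+1
    for z in(.030,.035): 
        p=onz(c,u,r,z)[:2]-S; print(u,r,'z',z,'x,y mm',(1e3*p@d).round(1),(1e3*p@n).round(1))
for r in(15,35,50):
    x=xs[ys==r]; a,b=[onz(c,q,r,.030)[:2]-S for q in(x.min(),x.max()+1)]; print(r,x.min(),x.max(),'width@30',(np.linalg.norm(a-b)*1e3).round(1),'mid y',(500*(a+b)@n).round(2))
t=mask(c,(0,0,0),(180,255,45),(295,60,370,130)); b=cv2.boundingRect(big(t)); print('tongue',b)
for z in(.030,.035): 
    p=onz(c,b[0]+b[2]/2,b[1]+b[3],z)[:2]-S; print('tongue end',z,(1e3*p@d).round(1),(1e3*p@n).round(1))
E
```

```text
290 59 z 0.03 x,y mm -2.6 23.6
290 59 z 0.035 x,y mm -3.3 23.2
370 59 z 0.03 x,y mm -2.6 -22.9
370 59 z 0.035 x,y mm -3.3 -22.4
15 276 384 width@30 61.7 mid y 0.11
35 277 384 width@30 61.9 mid y -0.19
50 277 383 width@30 61.9 mid y 0.09
tongue (302, 60, 58, 60)
tongue end 0.03 -36.7 -0.3
tongue end 0.035 -36.7 -0.2
```

```bash
python3 -c "
from h import *
print(robot.hand_in())"
```

```text
the job is handed in; nothing more can be done
None
```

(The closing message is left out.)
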